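Unhasp the bench tool chest and put the ring clamp away

ROBOT

A 7-joint arm with a two-finger parallel gripper is mounted at the origin on the work surface. World frame = base frame: x ahead of the robot, y to its left, z up, the work surface at z = 0. Lengths are in m, angles in rad, forces in N, time in s.
With the tool pointing down it reaches from about 0.4 to 0.85 m from the base axis. Payload 4.5 kg.
Tool frame: the origin (TCP) lies between the finger pads; the fingertips stand 8 mm ahead of it and the grasp point (between the pads) lies 11 mm behind it; z points along the fingers, y is the line along which they close (so a half turn about z gives the same grasp; the last joint's range is limited). The gripper opens to 88 mm and grips with 3 to 60 N. Pads are 18 mm wide; open, the fingers measure 123 mm over their backs; the gripper's body (75 mm by 187 mm) begins 45 mm behind the grasp point.
Start: joints at [-1.269, 0.689, -0.195, 1.565, 0.157, 0.902, -0.215], TCP at [0.165, 0.603, 0.247] pointing down, gripper open.
Joint ranges: [-3.01, 3.01], [-0.46, 2.08], [-1.47, 1.51], [0.13, 2.56], [-1, 4.14], [0.04, 2.09], [-2.66, 2.66]. Speed limits (rad/s): [2.57, 2.57, 3.14, 3.14, 3.14, 3.14, 3.14].

INTERFACE

Orientations are given as a unit quaternion [w, x, y, z].
In Python, from rig import robot gives the robot as it stands. The module is installed in compiled form; this text tells all that it offers. Calls block until the motion is done:
- robot.move_ptp(position, orientation): joint-space move of the TCP to a pose.
- robot.movel(position, orientation=None, rate=0.15, force_limit=None): straight line of the TCP; orientation=None keeps the orientation; rate is the mean speed in m/s. With force_limit (N) it stops when the force on the tool has changed by that much, and returns True; else False.
- robot.move_joints(angles): joint-space move.
- robot.command_gripper(opening): opening from 0.0 (shut) to 1.0 (fully open); the grip force is fixed at half the most; returns when the fingers have stopped.
- robot.wait(seconds).
- robot.inverse_kinematics(position, orientation): joint angles nearest the present ones, or None.
- robot.sense(): the state.
- robot.get_image(name): name is "scene" or "top"; returns the picture (384x512x3 uint8, red, green, blue); there is no depth.
- robot.camera_info(name): a dict with "fx", "fy", "cx", "cy" (pixels), "R" (3x3) and "t" (3): a world point X has camera coordinates R X + t. Camera axes: x right, y down, z forward; pixel columns grow to the right and rows downward; lengths in m; the calibration is good to about 2 mm. A picture is of the moment at which its call begins. camera_info takes no time and is no camera call.
A pose or a line that the arm cannot do raises robot.MotionError and nothing moves.
- robot.finish_job(): hands the job in; it is judged then, once.
Trained networks look in the newest picture that a camera, given by its name, has taken for a name from the list of things; names that differ only in an ending like _2 or _b are one class to them, and where a whole thing is asked for, a point or a joint stands for the part that bears it (a point fixed in the world has none). Each returns a list of dicts, best first, with "conf" (0 to 1); they miss things now and then, are a little off and sometimes report something else, mostly with a low value. They report only what shows in the picture. A call takes as long as a camera call. They do not tell look-alikes from the thing itself.
- robot.boxes_of(camera, name): "location" ([x, y, z] in m, in the coordinates of the camera as it stood for that picture, good to about 4 mm: the middle of the surface that is visible of it).
- robot.trace(camera, name): "region" (384x512 bool, what is visible of it).
- robot.place_of(camera, name): "location" ([x, y, z] in m, in the coordinates of the camera as it stood for that picture, good to about 4 mm: a listed point, or the origin of a listed thing).
The state is a dict: "time_s": time; "joint_positions": joint angles; "qvel": joint speeds; "joint_efforts": joint torques, N m; "position": TCP position; "ee_rot": TCP orientation; "ft_force": force on the tool from outside, world axes, zero at the start; "moment": the same for the moment, N m; "grip_width": opening from 0.0 (shut) to 1.0 (fully open); "grip_force": force on a finger pad.
Only numpy, scipy, OpenCV 4.12 (cv2) and the standard library are available. Lean on these libraries where they do the work, as an engineer would, in place of code of your own. Each camera call takes 0.05 s, during which the arm holds its last target. There are 200 camera calls.

TASK

Put the ring clamp away in the small wooden tool chest: flip the steel hasp on its front up off the staple and over until it rests back above the closed lid, then raise the lid (a lift tab sticks out of its front edge) until it stands open by itself, and lay the ring clamp down flat on the chest floor, the same way up as it lies now. Leave the chest open with the hasp folded back, and do not disturb the mallet, the wooden doming block or the jar.

Things in the scene. Friction and masses are not known exactly. Their poses are not given: they have to be found in the camera images.
- chest: Wooden tool chest fixed to the bench, 170 (x) x 270 (y) x 90 mm high without lid, 102 mm with it. Origin: centre of its underside; x from its front (robot side, hasp) to its back (lid hinge), y to its left seen from the robot, z up.
- chest_floor (a point): Centre of the chest's flat felt-lined inner floor, 45 mm above the bench and 45 mm below the rim. The one open compartment is 154 (x) x 254 (y) mm; walls 8 mm. Axes as the chest.
- staple (a point): Middle of the staple's root on the chest's front face: chest frame (-85, 45, 74) mm. Steel loop 18 mm wide (y), 6 mm high, standing 21 mm out of the face through the hasp's slot.
- lid (a joint): Lid angle in rad: 0 shut, grows as it opens, stop at 1.75 (just past upright). The lid (0.5 kg, 170 x 270 x 12 mm) swings freely: let go below about 1.4 it falls shut, beyond about 1.6 it rests on its stop. With the hasp on the staple it lifts only a few mm.
- lid_hinge (a point): Point on the lid's hinge axis (along the chest's y) at the middle of the chest's back top edge: chest frame (85, 0, 90) mm. Its axes are the chest's when shut and turn with the lid.
- lid_tab (a point): Grip point on the lift tab, a dark steel tongue 36 mm wide (y), 10 mm thick, in the lid's plane, sticking 50 mm out of its front edge at chest y = -70 mm. Point: mid-width, mid-thickness, 25 mm beyond the edge, 97 mm above the bench when shut; 195 mm from the lid hinge and 7 mm above it. Pinched by its side edges it can turn between the fingers. Axes turn with the lid.
- hasp (a joint): Hasp angle to the lid in rad: 0 hanging over the staple, 1.57 straight out to the front, 3.14 strap upright, stop at 3.85 leaning back over the lid. Loose hinge: with the lid shut it falls back down if let go below about 2.6 and falls on to its rear stop beyond about 2.9; it stays there while the lid opens.
- hasp_hinge (a point): Middle of the hasp's hinge pin (axis along the chest's y) at the lid's front top edge: chest frame (-92, 45, 102) mm, lid shut. Moves with the lid; its axes turn with the hasp.
- hasp_bar (a point): Centre of the hasp's pull bar, a round steel cross bar 12 mm thick, 44 mm long along y. The hasp is a steel strap 40 mm wide (y), 4 thick, hanging 52 mm from its pin, slot 22 x 20 mm; its lower end is bent square out (-x) to carry the bar 38 mm in front of the strap, 50 mm below the pin, 52 mm above the bench at first. Held lightly by its two ends the bar turns between the fingers. Axes turn with the hasp.
- clamp: Ring clamp, a jeweller's wooden hand clamp, 130 mm long, 30 wide (32 at the band), 24 high, 0.09 kg: two wooden halves side by side, steel band round the middle, dark jaws at one end. Lies flat on the bench on either side of the chest. Origin: centre of its underside; x along its length, y across, z up. Grip across its width near the middle.
- mallet: Bystander: wooden mallet lying down, 170 mm long, 85 mm across its block head, 44 mm high. Origin: centre of its underside; x along the handle towards the head.
- doming_block: Bystander: dark wooden cube of 56 mm with round hollows. Origin: centre of its underside.
- jar: Bystander: amber glass jar with steel cap, 56 mm diameter, 70 mm high. Origin: centre of its underside.
Things that resemble listed ones, but are neither listed nor needed, are in the scene too. What is meant by the clamp is not purple, and is the larger of those in its own colour.

How it is judged:
By the outcome, as a careful person would: the job done as asked, in the order asked, and still so for the second after the job is handed in, with the robot touching nothing.
It also fails if it takes over 72 s, if anything falls off the work surface, if the arm or the gripper's body presses on something with over 40 N, if the wrist force passes 120 N, or if a joint passes its speed limit or range.

## Working session

There is one attempt and no reset: what is moved stays moved. The work goes in short steps, each a Python script; the robot and the scene stay as the last script left them, time stands still between calls to the robot, and variables do not carry over. Pictures are saved under pics/ and viewed, at most 10 in all, crops included, and the job is handed in when it is done.

```bash
mkdir -p pics
cat > h.py <<'E'
import numpy as np, cv2
from rig import robot
from scipy.spatial.transform import Rotation as R
def toW(cam,p):
    c=robot.camera_info(cam); return np.array(c["R"]).T@(np.array(p)-np.array(c["t"]))
def proj(cam,X):
    c=robot.camera_info(cam); q=np.array(c["R"])@np.array(X)+np.array(c["t"]); return np.array([c["fx"]*q[0]/q[2]+c["cx"],c["fy"]*q[1]/q[2]+c["cy"]])
def pix(cam,u,v,z):
    c=robot.camera_info(cam); Rm=np.array(c["R"]);o=-Rm.T@np.array(c["t"])
    d=Rm.T@np.array([(u-c["cx"])/c["fx"],(v-c["cy"])/c["fy"],1]); return o+d*(z-o[2])/d[2]
def quat(M): 
    q=R.from_matrix(M).as_quat(); return [q[3],q[0],q[1],q[2]]
def tool(zdir,ydir):
    z=np.array(zdir,float);z/=np.linalg.norm(z);y=np.array(ydir,float);y-=z*(y@z);y/=np.linalg.norm(y)
    return quat(np.column_stack([np.cross(y,z),y,z]))
def save(cam,f,box=None,s=1):
    im=robot.get_image(cam)
    if box: im=im[box[1]:box[3],box[0]:box[2]]
    cv2.imwrite("pics/"+f,cv2.resize(im[:,:,::-1],None,fx=s,fy=s,interpolation=cv2.INTER_CUBIC))
    return im
def st():
    s=robot.sense(); print("t",round(s["time_s"],2),"p",np.round(s["position"],3),"F",np.round(s["ft_force"],1),"g",round(s["grip_width"],3),round(s["grip_force"],1))
E
python3 - <<'E'
from h import *
a=save("scene","a.png");b=save("top","b.png")
print(robot.sense()["ee_rot"])
for cam in("top","scene"):
    print(cam,[np.round(robot.camera_info(cam)[k],2).tolist() for k in("R","t","fx")])
    for n in("chest","staple","lid_tab","lid_hinge","hasp_hinge","hasp_bar","clamp","mallet","doming_block","jar"):
        for d in robot.place_of(cam,n)[:4]:
            w=toW(cam,d["location"]); print(n,round(d["conf"],2),np.round(w,3),proj(cam,w).astype(int))
st()
E
```

```text
[-5.56171739e-05  1.33473213e-01  9.91052065e-01 -8.38764629e-04]
top [[[-0.01, -1.0, 0.02], [-0.99, 0.0, -0.11], [0.11, -0.02, -0.99]], [0.06, 0.6, 1.14], 422.18]
staple 0.85 [0.482 0.061 0.075] [256 225]
lid_tab 0.95 [ 0.484 -0.052  0.098] [300 224]
lid_hinge 0.7 [0.654 0.06  0.09 ] [256 160]
hasp_hinge 0.71 [0.471 0.063 0.104] [256 230]
hasp_bar 0.63 [0.437 0.053 0.058] [259 242]
hasp_bar 0.36 [0.594 0.355 0.003] [152 187]
clamp 0.78 [0.501 0.495 0.002] [101 220]
clamp 0.7 [0.706 0.386 0.008] [141 147]
clamp 0.56 [0.595 0.355 0.001] [152 186]
mallet 0.83 [ 0.596 -0.343 -0.   ] [396 185]
doming_block 0.57 [ 0.474 -0.347 -0.001] [399 227]
jar 0.71 [ 0.449  0.354 -0.   ] [151 238]
scene [[[-0.39, 0.92, -0.0], [0.79, 0.34, -0.52], [-0.47, -0.2, -0.86]], [0.15, -0.44, 1.28], 347.93]
chest 0.61 [ 0.571  0.035 -0.   ] [240 197]
staple 0.57 [0.478 0.063 0.076] [262 160]
lid_tab 0.67 [ 0.482 -0.057  0.094] [222 144]
lid_tab 0.47 [ 0.6   -0.351  0.004] [121 161]
lid_hinge 0.86 [0.655 0.062 0.093] [235 209]
hasp_hinge 0.57 [0.47  0.064 0.1  ] [263 153]
hasp_bar 0.71 [0.452 0.353 0.003] [359 201]
hasp_bar 0.65 [0.436 0.049 0.052] [263 153]
hasp_bar 0.35 [ 0.482 -0.057  0.095] [222 144]
clamp 0.9 [ 0.501  0.485 -0.001] [401 233]
clamp 0.8 [0.594 0.356 0.003] [346 244]
clamp 0.63 [0.707 0.387 0.   ] [346 288]
mallet 0.68 [ 0.598 -0.349  0.003] [122 161]
doming_block 0.87 [ 0.467 -0.346  0.002] [146 131]
jar 0.89 [0.45  0.357 0.004] [360 201]
t 1.1 p [0.165 0.603 0.247] F [-0.2 -0.  -0.2] g 1.002 0.0
```

View pictures.

View pics/a.png

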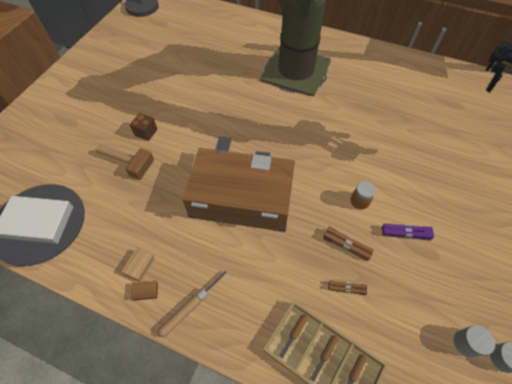

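View pics/b.png

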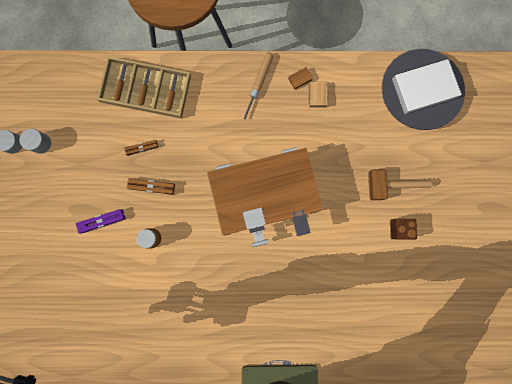

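Run:
```python
from h import *
b=cv2.imread("pics/b.png")
c=b[115:265,80:230]; cv2.imwrite("pics/c.png",cv2.resize(c,None,fx=4,fy=4,interpolation=cv2.INTER_CUBIC))
# chest fit (yaw, xy)
L={"st":(-85,45),"tab":(-110,-70),"hin":(85,0),"hh":(-92,45),"hb":(-134,45)}
P=[("st",.482,.061),("tab",.484,-.052),("hin",.654,.060),("hh",.471,.063),("hb",.437,.053),("st",.478,.063),("tab",.482,-.057),("hin",.655,.062),("hh",.470,.064),("hb",.436,.049)]
A=np.array([L[p[0]] for p in P])/1e3; B=np.array([p[1:] for p in P])
Ac=A-A.mean(0);Bc=B-B.mean(0);U,S,V=np.linalg.svd(Ac.T@Bc);M=(U@V).T
t=B.mean(0)-M@A.mean(0);print(np.arctan2(M[1,0],M[0,0]),t,np.round(B-(A@M.T+t),3))
for cam in("top",):
    robot.get_image(cam)
    for n in ("clamp","lid"):
        for d in robot.trace(cam,n)[:4]:
            m=d["region"].astype(np.uint8);cs,_=cv2.findContours(m,0,2);k=max(cs,key=cv2.contourArea)
            z=.024 if n=="clamp" else .102
            w=np.array([pix(cam,*p[0],z)[:2] for p in k],np.float32);r=cv2.minAreaRect(w*1000);print(n,round(d["conf"],2),m.sum(),np.round(r[0]),np.round(r[1]),round(r[2],1),np.round(cv2.boxPoints(r)).tolist())
```

```text
0.24515988087189675 [0.57324587 0.04029893] [[ 0.002 -0.002]
 [ 0.     0.002]
 [-0.002 -0.001]
 [-0.002  0.001]
 [ 0.005  0.002]
 [-0.002 -0.   ]
 [-0.002 -0.003]
 [-0.001  0.001]
 [-0.003  0.002]
 [ 0.004 -0.002]]
clamp 0.83 263 [705. 386.] [26. 91.] 15.6 [[681.0, 426.0], [705.0, 338.0], [730.0, 345.0], [706.0, 433.0]]
clamp 0.7 575 [499. 493.] [ 35. 134.] 16.6 [[464.0, 552.0], [502.0, 424.0], [535.0, 434.0], [497.0, 562.0]]
clamp 0.64 575 [595. 356.] [133.  36.] 82.8 [[569.0, 292.0], [605.0, 288.0], [621.0, 420.0], [586.0, 424.0]]
lid 0.65 7287 [556.  35.] [229. 272.] 14.5 [[411.0, 138.0], [479.0, -126.0], [701.0, -68.0], [633.0, 195.0]]
```

View pics/c.png

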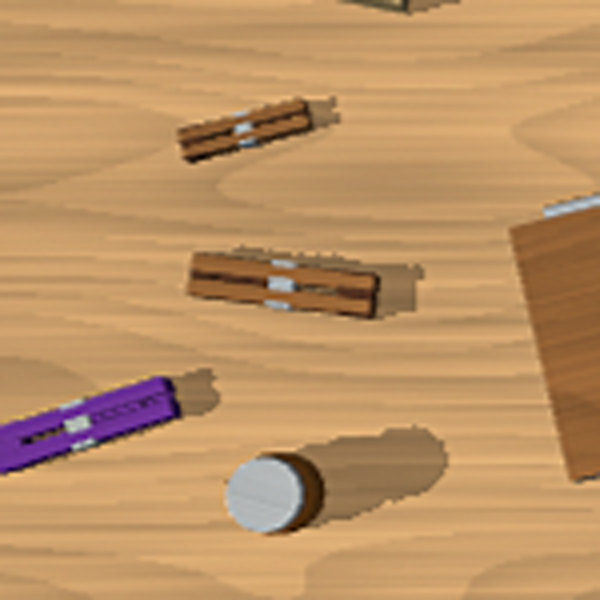

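Candidates in the top view: large brown clamp (151,186), small brown one (141,147), purple one (101,220). The crop confirms that the larger brown one at (151,186) is the clamp. The chest sits at (256,190), with the hasp at (256,230) and the tab at (300,224). Next I check which tool tilts the arm can reach.

```bash
cat >> h.py <<'E'
L={"st":(-85,45),"tab":(-110,-70),"hin":(85,0),"hh":(-92,45),"hb":(-130,45)}
P=[("st",.482,.061),("tab",.484,-.052),("hin",.654,.060),("hh",.471,.063),("hb",.437,.053),("st",.478,.063),("tab",.482,-.057),("hin",.655,.062),("hh",.470,.064),("hb",.436,.049)]
A=np.array([L[p[0]] for p in P])/1e3; B=np.array([p[1:] for p in P])
yaw=0.249; M2=np.array([[np.cos(yaw),-np.sin(yaw)],[np.sin(yaw),np.cos(yaw)]])
T=(B-A@M2.T).mean(0); CX=np.r_[M2[:,0],0];CY=np.r_[M2[:,1],0];EZ=np.array([0,0,1.])
def chest(x,y,z): return np.r_[T,0]+CX*x+CY*y+EZ*z
def tdir(tilt): return CX*np.sin(tilt)-EZ*np.cos(tilt)   # tilt>0: fingers point forward (+x chest)
OFF=0.006; SGN=-1
def pose(p,tilt,back=0): 
    z=tdir(tilt); return p+z*(OFF-back), tool(z,SGN*CY)
def bar(a):  # hasp angle
    v=np.array([-.038,-.050]);c,s=np.cos(a),np.sin(a)
    return chest(-.092+v[0]*c+v[1]*s,.045,.102-v[0]*s+v[1]*c)
def tab(a):
    v=np.array([-.195,.007]);c,s=np.cos(a),np.sin(a)
    return chest(.085+v[0]*c+v[1]*s,-.070,.090-v[0]*s+v[1]*c)
E
python3 - <<'E'
import h;from h import *
print(T,np.round(B-(A@M2.T+T),3).tolist())
for a in (0,1.57,3.14,3.85): print(np.round(bar(a),3))
for s in(1,-1):
  h.SGN=s
  for tl in (-.2,0,.2,.4,.6,.8,1.0,1.2):
    o=[]
    for p,b in [(bar(0),.1),(bar(0),0),(bar(.8),0),(bar(1.6),0),(bar(2.4),0),(bar(3.3),0),(tab(0),.1),(tab(0),0),(tab(.6),0),(tab(1.2),0),(tab(1.7),0)]:
        q=robot.inverse_kinematics(*pose(p,tl,b)); o.append('x' if q is None else f"{q[4]:.1f}/{q[6]:.1f}")
    print(s,tl,o)
st()
E
```

```text
[0.57245583 0.04036421] [[0.003, -0.002], [0.001, 0.003], [-0.001, -0.001], [-0.001, 0.002], [0.002, 0.001], [-0.001, -0.0], [-0.001, -0.002], [0.0, 0.001], [-0.002, 0.003], [0.001, -0.003]]
[0.435 0.052 0.052]
[0.424 0.049 0.14 ]
[0.509 0.071 0.152]
[0.532 0.076 0.115]
1 -0.2 ['0.4/1.1', '0.7/0.9', '0.6/1.0', '0.5/1.1', '0.4/1.2', '0.4/1.2', '0.4/1.4', '0.6/1.2', '0.4/1.4', '0.3/1.5', '0.3/1.5']
1 0 ['0.6/0.9', '1.3/0.3', '1.1/0.5', '0.7/0.8', '0.5/1.0', '0.5/1.1', '0.5/1.3', '1.0/0.8', '0.5/1.4', '0.3/1.5', '0.3/1.5']
1 0.2 ['1.7/-0.2', '1.8/-0.2', '1.8/-0.3', '1.7/-0.2', '1.0/0.6', '1.0/0.6', '1.0/0.8', '1.9/-0.0', '0.8/1.1', '0.3/1.5', '0.3/1.5']
1 0.4 ['x', 'x', 'x', 'x', '1.8/-0.3', '1.9/-0.2', '2.1/-0.2', '2.1/-0.1', '1.7/0.1', '0.4/1.5', '0.4/1.5']
1 0.6 ['x', 'x', 'x', 'x', 'x', '2.1/-0.4', 'x', 'x', '2.1/-0.1', '1.9/-0.0', '1.1/0.7']
1 0.8 ['x', 'x', 'x', 'x', 'x', 'x', 'x', 'x', 'x', '2.2/-0.2', '2.1/-0.1']
1 1.0 ['x', 'x', 'x', 'x', 'x', 'x', 'x', 'x', 'x', '2.6/-0.4', '2.5/-0.2']
1 1.2 ['x', 'x', 'x', 'x', 'x', 'x', 'x', 'x', 'x', '2.9/-0.4', '3.5/-1.7']
-1 -0.2 ['-0.4/-
[... 200 characters left out ...]
-0.5/-1.1', '-0.4/-0.9', '-0.4/-0.9', '-0.4/-0.9', '-0.4/-1.0', '-0.4/-1.1']
-1 0.2 ['2.4/2.3', '2.4/2.3', '2.4/2.3', '2.4/2.3', '-0.9/-0.6', '-0.5/-1.1', '-0.2/-1.1', '2.4/2.6', '-0.3/-1.0', '-0.4/-0.9', '-0.4/-1.0']
-1 0.4 ['x', 'x', 'x', 'x', '2.5/2.2', '2.4/2.4', '2.8/2.3', '2.8/2.3', '3.3/1.7', '-0.4/-1.0', '-0.5/-0.9']
-1 0.6 ['x', 'x', 'x', 'x', 'x', '2.6/2.2', 'x', 'x', '2.8/2.3', '2.5/2.5', '-0.4/-1.0']
-1 0.8 ['x', 'x', 'x', 'x', 'x', 'x', 'x', 'x', 'x', '2.6/2.5', '2.6/2.5']
-1 1.0 ['x', 'x', 'x', 'x', 'x', 'x', 'x', 'x', 'x', '2.8/2.5', '2.8/2.4']
-1 1.2 ['x', 'x', 'x', 'x', 'x', 'x', 'x', 'x', 'x', '3.0/2.5', '2.9/2.5']
t 1.25 p [0.165 0.603 0.247] F [ 0.3 -0.1 -0.4] g 1.001 0.0
```

```bash
sed -i 's/^OFF=.*/OFF=0.0; SGN=1/' h.py
python3 - <<'E'
from h import *
robot.move_ptp(*pose(bar(0),.2,.1)); st()
robot.command_gripper(.75)
print(robot.movel(*pose(bar(0),.2),rate=.1,force_limit=10)); st()
save("top","d.png",(200,180,340,270),5)
for cam in("top","scene"):
    robot.get_image(cam) if cam=="scene" else 0
    for d in robot.place_of(cam,"hasp_bar")[:2]: print(cam,d["conf"],toW(cam,d["location"]),bar(0))
E
```

```text
t 3.46 p [0.417 0.048 0.15 ] F [ 0.1 -0.6 -0.2] g 1.0 0.0
False
t 5.12 p [0.435 0.052 0.052] F [-0.1  0.3 -0.6] g 0.752 0.0
top 0.56 [0.44181309 0.05151489 0.05611985] [0.43537555 0.05193984 0.052     ]
scene 0.55 [0.43480933 0.04797528 0.05605284] [0.43537555 0.05193984 0.052     ]
```

View pics/d.png

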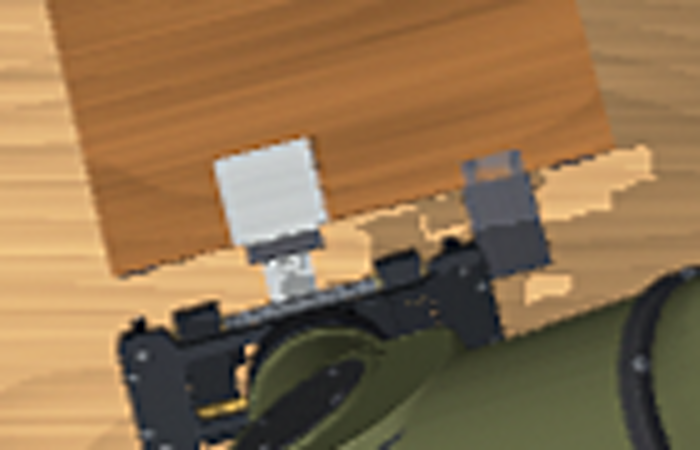

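The picture shows the fingers at (200,318) and (398,265), straddling the hasp arm at (295,283) symmetrically. I close on the bar and flip the hasp.

Run:
```python
from h import *
robot.command_gripper(.4); st()
for i,a in enumerate(np.linspace(0,3.3,12)[1:]):
    hit=robot.movel(*pose(bar(a),.2),rate=.1,force_limit=35)
    if i%2 or hit: print(round(a,2),hit,end=' '); st()
    if hit: break
save("scene","e.png",(180,90,340,220),4)
```

```text
t 5.78 p [0.435 0.052 0.052] F [-0.3  1.5  0.8] g 0.494 30.0
0.6 False t 6.47 p [0.414 0.047 0.082] F [-0.9  4.1 -2.2] g 0.49 30.0
1.2 False t 7.15 p [0.413 0.047 0.119] F [-1.2  4.8 -2.5] g 0.495 30.0
1.8 False t 7.83 p [0.432 0.051 0.15 ] F [-5.4  4.1 -0.2] g 0.491 30.0
2.4 False t 8.52 p [0.466 0.06  0.164] F [-4.9  3.3  9. ] g 0.495 30.0
3.0 False t 9.2 p [0.503 0.069 0.157] F [0.8 3.8 8.2] g 0.49 30.0
```

View pics/e.png

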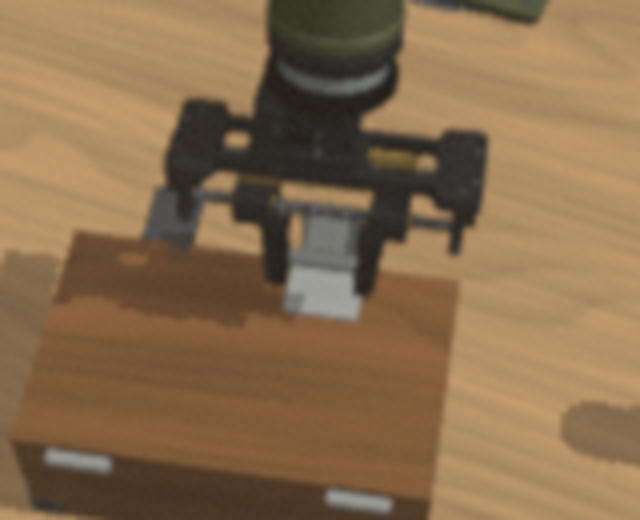

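The hasp is upright between the fingers, about (322,260) in the crop. I lay it back, release it, and go to the tab.

Run:
```python
from h import *
robot.movel(*pose(bar(3.6),.2),rate=.1,force_limit=25); st()
robot.command_gripper(.7)
robot.movel(*pose(bar(3.6),.2,.09),rate=.2)
robot.movel(*pose(tab(0),.2,.1),rate=.25); 
print(robot.movel(*pose(tab(0),.2),rate=.12,force_limit=10)); st()
save("top","f.png",(200,150,340,270),5)
for n in("hasp_bar","lid_tab"):
    for d in robot.place_of("top",n)[:2]: print(n,d["conf"],toW("top",d["location"]))
print(bar(3.85),tab(0))
```

```text
t 9.93 p [0.53  0.076 0.131] F [5.8 3.4 4.9] g 0.494 30.0
False
t 12.68 p [ 0.483 -0.054  0.097] F [-0.6 -0.4 -0.3] g 0.701 0.0
hasp_bar 0.74 [0.53470493 0.07700919 0.11960179]
lid_tab 0.75 [ 0.48446687 -0.05097056  0.10121862]
lid_tab 0.35 [0.56608591 0.03251055 0.00592152]
[0.53169877 0.07643262 0.1152462 ] [ 0.48309875 -0.05458479  0.097     ]
```

View pics/f.png

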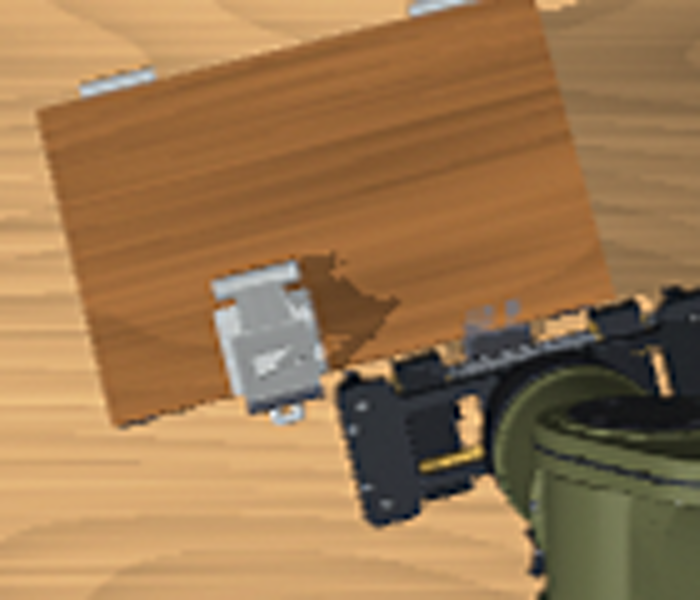

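The hasp rests back on the lid at (270,330) in the crop. The fingers straddle the tab, which sits about 2 mm left of centre, so I shift, grip and raise it.

Run:
```python
from h import *
def P(a,t): 
    p,q=pose(tab(a)+.002*CY,t); return p,q
robot.movel(*P(0,.2),rate=.05)
robot.command_gripper(.3); st()
A=np.linspace(0,1.7,11)[1:]
for i,a in enumerate(A):
    hit=robot.movel(*P(a,.2*(1-a/1.7)),rate=.12,force_limit=35)
    if i%2 or hit: print(round(a,2),hit,end=' '); st()
    if hit: break
save("scene","g.png",(150,60,400,250),3)
```

```text
t 13.59 p [ 0.483 -0.054  0.097] F [ 1.9 -3.6 -0.8] g 0.406 30.0
0.34 False t 14.44 p [ 0.496 -0.051  0.161] F [ 4.1 -5.  -5.9] g 0.403 30.0
0.68 False t 15.29 p [ 0.528 -0.043  0.217] F [ 2.2 -5.8 -3.8] g 0.402 30.0
1.02 False t 16.14 p [ 0.578 -0.031  0.259] F [-2.7 -6.3  2. ] g 0.401 30.0
1.36 False t 16.99 p [ 0.64  -0.016  0.282] F [-0.6 -6.7  4.3] g 0.404 30.0
1.7 False t 17.84 p [0.705 0.001 0.283] F [ 2.3 -5.8  4.5] g 0.403 30.0
```

View pics/g.png

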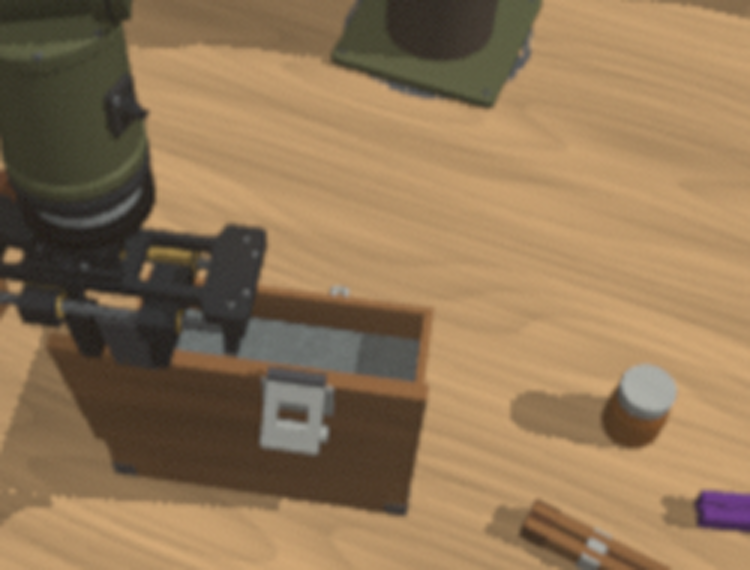

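The lid stands upright with the hasp folded back at (293,415) in the crop. I release it, go over to the clamp and check the lid on the way.

```bash
cat >> h.py <<'E'
CL=np.array([.595,.356,0]);dn=[0,0,-1]
E
python3 - <<'E'
from h import *
robot.command_gripper(.7); st()
p=robot.sense()["position"]
robot.movel([p[0],p[1],p[2]+.08],rate=.2); st()
robot.movel([.52,.15,.33],rate=.25)
for s in (1,-1):
    for pt,y in ((CL+[0,0,.12],[.992,-.127,0]),(CL+[0,0,.011],[.992,-.127,0]),(chest(-.02,0,.2),CX),(chest(-.02,0,.057),CX)):
        q=robot.inverse_kinematics(pt,tool(dn,s*np.array(y))); print(s,None if q is None else np.round(q,2))
robot.get_image("top")
for n in("clamp",):
    for d in robot.trace("top",n)[:4]:
        m=d["region"].astype(np.uint8);cs,_=cv2.findContours(m,0,2);k=max(cs,key=cv2.contourArea)
        w=np.array([pix("top",*p[0],.02)[:2] for p in k],np.float32);r=cv2.minAreaRect(w*1000);print(n,round(d["conf"],2),np.round(r[0]),np.round(r[1]),round(r[2],1))
for n in ("lid_tab","hasp_bar","lid_hinge"):
    for d in robot.place_of("top",n)[:2]: print(n,d["conf"],toW("top",d["location"]))
print(tab(1.75),robot.sense()["joint_positions"])
E
```

```text
t 18.45 p [0.703 0.004 0.282] F [-0.5  0.3  0. ] g 0.702 0.0
t 19.0 p [0.702 0.003 0.362] F [-0.4  0.4 -0.5] g 0.7 0.0
1 [-0.45  0.94 -0.32  1.43  0.35  0.83 -1.01]
1 [-0.47  1.09 -0.27  1.45  0.4   0.66 -1.05]
1 [ 0.14  0.69 -0.48  1.82  0.45  0.74 -0.34]
1 [ 0.05  0.91 -0.33  1.9   0.64  0.44 -0.51]
-1 [-0.15  1.13 -1.06  1.41  1.01  1.19  1.68]
-1 [-0.19  1.24 -0.93  1.43  1.09  1.03  1.64]
-1 [ 0.49  0.97 -1.27  1.8   1.01  1.19  2.29]
-1 [ 0.41  1.13 -1.06  1.88  1.24  0.99  2.13]
clamp 0.84 [499. 494.] [ 35. 139.] 18.4
clamp 0.81 [599. 373.] [102.  34.] 86.6
clamp 0.62 [706. 387.] [24. 91.] 14.3
lid_tab 0.87 [0.71279018 0.00715671 0.28315877]
hasp_bar 0.77 [0.69231413 0.11090393 0.20341758]
lid_hinge 0.88 [0.65632267 0.05917765 0.09202967]
[0.71244632 0.00373302 0.28062954] [ 0.20518014  0.62739158 -0.98777041  1.68283007  0.5675517   1.14639419
  0.87941322]
```

Run:
```python
from h import *
qp=tool(dn,[.992,-.127,0])
robot.move_ptp(CL+[0,0,.14],qp)
robot.command_gripper(.65)
save("top","i.png",(100,130,220,240),5)
print(robot.movel(CL+[0,0,.011],rate=.12,force_limit=8)); st()
robot.command_gripper(0.1); st()
robot.movel(CL+[0,0,.17],rate=.15); st()
robot.movel([.53,.25,.19],tool(dn,CX),rate=.15)
save("scene","j.png",(200,80,420,300),2.5)
st()
```

```text
False
t 23.55 p [0.596 0.356 0.012] F [-0.3  0.4  0.3] g 0.649 0.0
t 24.07 p [0.595 0.356 0.011] F [-0.7 -1.1  2. ] g 0.335 30.0
t 25.28 p [0.594 0.355 0.169] F [-0.1  0.1 -0.5] g 0.341 30.0
t 26.32 p [0.53  0.251 0.19 ] F [ 0.3 -0.2 -0.6] g 0.34 30.0
```

View pics/j.png

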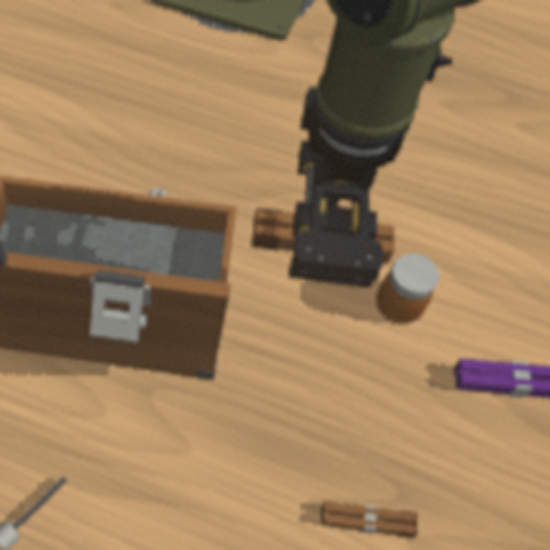

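The clamp is held level, the jar at (408,285) in the crop is undisturbed, and the chest is open. Now I place the clamp.

Run:
```python
from h import *
q=tool(dn,CX)
robot.movel(chest(-.02,0,.19),q,rate=.2); st()
robot.movel(chest(-.02,0,.065),rate=.12,force_limit=10); st()
print(robot.movel(chest(-.02,0,.055),rate=.03,force_limit=4)); st()
robot.command_gripper(.52); robot.wait(.2)
robot.movel(chest(-.02,0,.2),rate=.15)
robot.movel([.35,.25,.3],rate=.3); st()
save("top","k.png",(180,110,350,260),4); 
for n in ("clamp","lid_tab","hasp_bar","jar","mallet","doming_block"):
    for d in robot.place_of("top",n)[:3]: print(n,round(d["conf"],2),np.round(toW("top",d["location"]),3))
print(chest(-.02,0,.045),tab(1.75))
```

```text
t 27.55 p [0.553 0.037 0.19 ] F [ 0.3  0.2 -1.6] g 0.339 30.0
t 28.74 p [0.554 0.036 0.066] F [ 0.3 -0.6 -1. ] g 0.335 30.0
True
t 29.09 p [0.553 0.035 0.056] F [ 1.1 -0.   3.9] g 0.337 30.0
t 32.02 p [0.351 0.249 0.299] F [-0.  -0.8 -1. ] g 0.522 0.0
clamp 0.81 [0.501 0.497 0.004]
clamp 0.67 [0.704 0.388 0.003]
clamp 0.62 [0.554 0.036 0.045]
lid_tab 0.8 [0.715 0.002 0.282]
hasp_bar 0.59 [0.689 0.111 0.204]
jar 0.65 [ 0.448  0.355 -0.001]
mallet 0.6 [ 0.598 -0.345 -0.   ]
doming_block 0.76 [ 0.472 -0.35  -0.001]
[0.55307265 0.03543551 0.045     ] [0.71244632 0.00373302 0.28062954]
```

View pics/k.png

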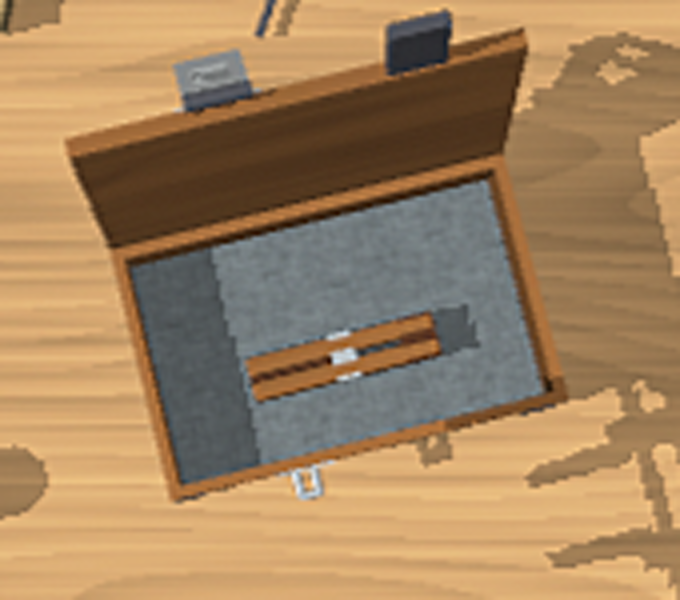

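The clamp lies flat on the chest floor at (343,355) in the crop. The lid is open and the hasp is folded back at (212,80).

```bash
python3 -c "
from h import *
print(robot.finish_job())"
```

```text
the job is handed in; nothing more can be done
None
```

The ring clamp lies flat on the chest floor, the lid stands open with the hasp folded back, the mallet, doming block and jar read where they were at the start, and the job was handed in at about 32 s.

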